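Pack the closed sample bottles into the carrier

TASK

Pack the four closed sample bottles from the bench mat into the aluminium carrier, each upright on the floor of the pocket that matches its own shape and size: slim bottle in the small round one, wide jar in the large round one, square bottle in the square one, flat bottle in the oblong one. Set them down gently, without dropping or tipping any. Leave the open bottle and the open jar (no caps) standing where they are.

Things in the scene. Friction and masses are not known exactly. Their poses are not given: they have to be found in the camera images.
- slim_bottle: Closed slim round bottle: amber glass body 34 mm diameter, straight up to 60 mm, then a shoulder; white screw cap 28 mm diameter from 68 to 90 mm (total height 90 mm). About 0.09 kg. Stands, like all the bottles, on a 2 mm thick grey mat, about 100 mm from its neighbours. Origin: centre of the underside; z up.
- wide_jar: Closed wide round jar: 52 mm diameter over its whole height; amber glass up to 42 mm, white screw lid from 42 to 62 mm (total height 62 mm). About 0.14 kg. Stands upright on the mat. Origin: centre of the underside; z up.
- square_bottle: Closed square bottle: amber glass body 40 x 40 mm up to 60 mm, white screw cap 25 mm diameter from 66 to 84 mm (total height 84 mm). About 0.13 kg. Stands upright on the mat, turned anyhow. Origin: centre of the underside; z up. x and y point along its sides.
- flat_bottle: Closed flat bottle: amber glass body, oblong, 56 mm (along its x) by 30 mm (along its y), up to 60 mm, white screw cap 25 mm diameter from 66 to 80 mm (total height 80 mm). About 0.12 kg. Stands upright on the mat, turned anyhow. Origin: centre of the underside; z up.
- open_slim_bottle: Look-alike that stays: the same slim amber body as the closed slim bottle (34 mm diameter, straight up to 60 mm, neck 24 mm diameter up to 80 mm) but without a cap, its mouth open. Stands on the mat. Origin: centre of the underside; z up.
- open_wide_jar: Look-alike that stays: an amber jar 52 mm diameter and 58 mm high like the closed wide jar but without a lid, open at the top. Stands on the mat. Origin: centre of the underside; z up.
- insert_small_round: White insert, 90 x 90 x 24 mm, one of four fixed in the open carrier. This one has a small round pocket, 50 mm diameter, for the slim bottle. Pocket centred, 18 mm deep, its dark floor 6 mm above the insert's underside. Origin: centre of the insert's underside, 5 mm above the table; x, y along its sides, z up. The inserts lie two by two, centres 92 mm apart, in any order.
- insert_large_round: White insert, 90 x 90 x 24 mm, one of four fixed in the open carrier. This one has a large round pocket, 68 mm diameter, for the wide jar. Pocket centred, 18 mm deep, its dark floor 6 mm above the insert's underside. Origin: centre of the insert's underside, 5 mm above the table; x, y along its sides, z up. The carrier is fixed, 198 x 198 mm outside, its rim 26 mm above the table (3 mm below the insert tops).
- insert_square: White insert, 90 x 90 x 24 mm, one of four fixed in the open carrier. This one has a square pocket, 56 x 56 mm, sides along the insert's x and y, for the square bottle. Pocket centred, 18 mm deep, its dark floor 6 mm above the insert's underside. Origin: centre of the insert's underside, 5 mm above the table; x, y along its sides, z up. 
- insert_oblong: White insert, 90 x 90 x 24 mm, one of four fixed in the open carrier. This one has an oblong pocket, 72 mm along the insert's x by 46 mm along its y, for the flat bottle. Pocket centred, 18 mm deep, its dark floor 6 mm above the insert's underside. Origin: centre of the insert's underside, 5 mm above the table; x, y along its sides, z up. 
There are look-alikes about, which are no part of the job. What is shaped like the square_bottle but yellow is not meant.

How it is judged:
At the end, for the whole second after the job is handed in: Each closed bottle is at rest upright (0.1 rad) in its matching pocket, centred within 13 mm, its underside under 10 mm above that of the insert (pocket floor: 6 mm). The open bottle and open jar stand upright (0.1 rad), at rest, within 30 mm of where they started (horizontal distance between slim_bottle and insert_small_round below 0.013 m and z of slim_bottle in the frame of insert_small_round below 0.01 m and angle between each of slim_bottle, wide_jar, square_bottle, flat_bottle, open_slim_bottle, open_wide_jar's own z axis and vertical below 0.1 rad and linear speed of each of slim_bottle, wide_jar, square_bottle, flat_bottle, open_slim_bottle, open_wide_jar below 0.02 m/s and angular speed of each of slim_bottle, wide_jar, square_bottle, flat_bottle below 0.2 rad/s and horizontal distance between wide_jar and insert_large_round below 0.013 m and z of wide_jar in the frame of insert_large_round below 0.01 m and horizontal distance between square_bottle and insert_square below 0.013 m and z of square_bottle in the frame of insert_square below 0.01 m and horizontal distance between flat_bottle and insert_oblong below 0.013 m and z of flat_bottle in the frame of insert_oblong below 0.01 m and distance of each of open_slim_bottle, open_wide_jar from where it was at the start of the episode below 0.03 m); the robot touches nothing.
It fails at once if an open bottle or jar is pushed more than 30 mm away or tipped over (distance of any of open_slim_bottle, open_wide_jar from where it was at the start of the episode above 0.03 m or angle between any of open_slim_bottle, open_wide_jar's own z axis and vertical above 0.35 rad).
It fails at once if a closed bottle is dropped: it falls untouched by the fingers at more than 0.7 m/s (about 25 mm of fall) ((linear speed of slim_bottle above 0.7 m/s and contact force between the fingers and slim_bottle below 0.05 N) or (linear speed of wide_jar above 0.7 m/s and contact force between the fingers and wide_jar below 0.05 N) or (linear speed of square_bottle above 0.7 m/s and contact force between the fingers and square_bottle below 0.05 N) or (linear speed of flat_bottle above 0.7 m/s and contact force between the fingers and flat_bottle below 0.05 N)).
It fails at once if a closed bottle is tipped over (more than 60 degrees) (angle between any of slim_bottle, wide_jar, square_bottle, flat_bottle's own z axis and vertical above 1.05 rad).
It also fails if it takes over 112 s, if anything falls off the work surface, if the arm or the gripper's body presses on something with over 40 N, if the wrist force passes 120 N, or if a joint passes its speed limit or range.

ROBOT

A 6-joint arm with a two-finger parallel gripper is mounted at the origin on the work surface. World frame = base frame: x ahead of the robot, y to its left, z up, the work surface at z = 0. Lengths are in m, angles in rad, forces in N, time in s.
With the tool pointing down it reaches from about 0.3 to 1 m from the base axis. Payload 5.1 kg.
Tool frame: the origin (TCP) lies midway between the tips of the shut fingers; the grasp point (between the pads) lies 19 mm behind it; z points along the fingers, y is the line along which they close (so a half turn about z gives the same grasp; the last joint's range is limited). The gripper opens to 95 mm and grips with 3 to 60 N. Pads are 20 mm wide; open, the fingers measure 119 mm over their backs; the gripper's body (75 mm by 180 mm) begins 59 mm behind the grasp point.
Start: joints at [1.147, 0.124, 1.65, -0, 1.367, -0.083], TCP at [0.217, 0.613, 0.215] pointing down, gripper open.
Joint ranges: [-2.61, 2.61], [-1.02, 2.33], [0.03, 2.71], [-1.35, 4.49], [0.32, 2.68], [-2.91, 2.91]. Speed limits (rad/s): [2.57, 2.57, 3.14, 3.14, 3.14, 3.14].

INTERFACE

Orientations are given as [roll, pitch, yaw] about the fixed x, y, z axes, in that order (R = Rz(yaw) Ry(pitch) Rx(roll)).
In Python, from cell import sensors, vision, job gives the robot as it stands.
- The arm moves only by the tool servo_tool, never from a script. Its argument "targets" is a list of rows, each an object of numbers: "x", "y", "z": the shift along the world's x, y, z in mm; "wx", "wy", "wz": the turn, a rotation vector about the world's x, y, z in degrees; "hand": the opening, from 0 (shut) to 1 (fully open). A call has 1 to 5 rows; each row is the pose to reach, as a shift and turn from the pose commanded when the call began; what a row does not reach only later rows make up. A row lasts 1/8 s, in which the tool goes at most 62.5 mm and 10.7 degrees, less where a joint would pass 70% of its speed; a pose out of reach is approached as far as the arm can. A call with a gripper value outside its range is refused whole. The fingers move at their own pace and stop on an object; "grip_force" is the grip in N (left out, the last holds). Time passes only in rows, so rows that repeat a pose let the fingers close. It gives the time, the measured TCP pose, the force, the opening and the grip force at its end, in the units of the state.
- sensors.read_state(): the state, without advancing time (a new reading comes with each control period).
- vision.capture(name): name is "scene" or "top"; returns a dict with "image" (480x640x3 uint8, red, green, blue), "range_z" (480x640 float32, m along the optical axis (not along the pixel's ray), 0 where there is no reading), "fx", "fy", "cx", "cy" (pixels), "camera_from_world" (4x4, takes a point from world to camera coordinates). Camera axes: x right, y down, z forward; pixel columns grow to the right and rows downward; lengths in m; the calibration is good to about 2 mm. A picture is of the moment at which its call begins.
- job.hand_in(): hands the job in; it is judged then, once.
The state is a dict: "time": time; "qpos": joint angles; "dq": joint speeds; "joint_efforts": joint torques, N m; "tool_pos": TCP position; "orientation": TCP orientation; "force": force on the tool from outside, world axes, zero at the start; "moment": the same for the moment, N m; "gripper_width": opening from 0.0 (shut) to 1.0 (fully open); "grasp_force": force on a finger pad.
Only numpy, scipy, OpenCV 4.12 (cv2) and the standard library are available. Lean on these libraries where they do the work, as an engineer would, in place of code of your own. Each camera call takes 0.05 s, during which the arm holds its last target. There are 200 camera calls.

## Working session

There is one attempt and no reset: what is moved stays moved. The work goes in short steps, Python scripts to look and compute and a tool call to move; the robot and the scene stay as the last step left them, time stands still between calls to the robot, and variables do not carry over. Pictures are saved under pics/ and viewed, at most 14 in all, crops included, and the job is handed in when it is done.

Besides the shell and the picture viewer there is one more tool, called after "Emit:" as name(argument=value, ...), one argument or row to a line, values as JSON. servo_tool: Moves the arm, as the interface text tells. Its arguments: {"type":"object","properties":{"targets":{"type":"array"},"grip_force":{"type":"number"}},"required":["targets"]}

```bash
mkdir -p pics; python3 - <<'E'
from cell import sensors, vision
import cv2,numpy as np,pickle
print(sensors.read_state())
for n in("top","scene"):
    c=vision.capture(n);pickle.dump(c,open(f"{n}0.pkl","wb"));cv2.imwrite(f"pics/{n}0.png",c["image"][:,:,::-1])
    print(n,np.round(np.linalg.inv(c["camera_from_world"]),3).tolist(),c["fx"])
E
```

```text
{'time': 0.0, 'qpos': array([ 1.14740933e+00,  1.24535214e-01,  1.65167618e+00, -2.52896300e-05,
        1.36747564e+00, -8.26095449e-02]), 'dq': array([ 3.26425679e-04,  1.51686409e-03,  2.11223147e-04,  1.84848567e-03,
       -8.29909184e-05,  3.51592941e-04]), 'joint_efforts': array([ 1.51670756e-03, -4.17605495e+01, -3.59933996e+01,  7.75354332e-02,
        4.90937184e-02, -1.88101803e-04]), 'tool_pos': array([0.21701904, 0.61202175, 0.21336627]), 'orientation': array([-3.13950337e+00, -1.48145771e-04,  2.80082018e+00]), 'force': array([-0.15472136,  0.51615852, -0.54247631]), 'moment': array([ 0.03056212, -0.01131956,  0.0261553 ]), 'grasp_force': 0.0, 'gripper_width': 0.9982486860306438}
top [[-0.004, -0.995, 0.095, 0.542], [-1.0, 0.003, -0.008, 0.0], [0.008, -0.095, -0.995, 1.073], [0.0, 0.0, 0.0, 1.0]] 487.1177502466495
scene [[-0.624, 0.578, -0.526, 1.202], [0.781, 0.462, -0.42, 0.436], [-0.0, -0.673, -0.74, 0.844], [0.0, 0.0, 0.0, 1.0]] 591.1119502204987
```

View pics/top0.png

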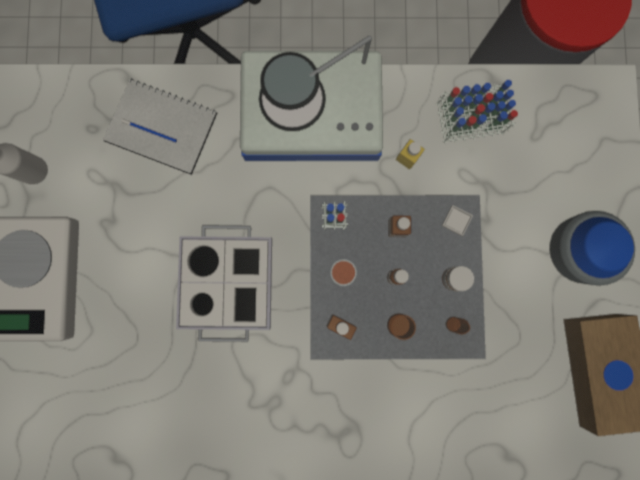

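View pics/scene0.png

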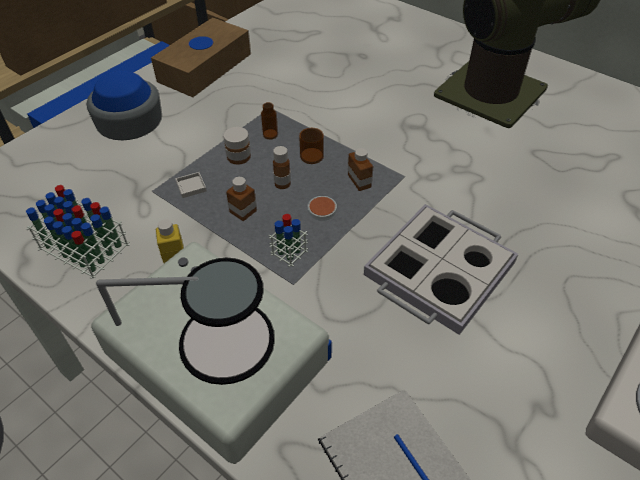

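The top picture shows these items, at (col,row):
- **Closed:** slim (401,276), wide jar (460,279), square (401,224), flat (343,327).
- **Stay:** open slim (457,325) and open jar (401,326), both amber at the mouth with no white cap.
- **Not meant:** the yellow square bottle (411,152), the disc (343,272), the dish (458,220) and the rack (335,215).

The four closed ones have white caps and amber bodies, which fits the description. I'll confirm in a crop.

```bash
cat > h.py <<'E'
import numpy as np,cv2,pickle
def w(c,u,v,z):
    T=np.linalg.inv(c["camera_from_world"]);d=T[:3,:3]@np.array([(u-c["cx"])/c["fx"],(v-c["cy"])/c["fy"],1]);o=T[:3,3]
    return (o+d*(z-o[2])/d[2])
def cloud(c):
    T=np.linalg.inv(c["camera_from_world"]);Z=c["range_z"];v,u=np.mgrid[:480,:640]
    P=np.stack([(u-c["cx"])/c["fx"]*Z,(v-c["cy"])/c["fy"]*Z,Z],-1)
    return P@T[:3,:3].T+T[:3,3]
E
python3 - <<'E'
from h import *
c=pickle.load(open("top0.pkl","rb"));im=c["image"][:,:,::-1]
a=cv2.resize(im[190:360,310:490],None,fx=4.4,fy=3.5,interpolation=cv2.INTER_CUBIC)
a=cv2.resize(im[195:360,310:490],(720,660)[0:2],interpolation=cv2.INTER_CUBIC)
cv2.imwrite("pics/crop.png",cv2.resize(im[200:345,320:485],(660,580),interpolation=cv2.INTER_CUBIC))
P=cloud(c)
for n,u,v in[("slim",401,276),("wide",460,279),("sq",401,224),("flat",343,327),("oslim",457,325),("ojar",401,326),("disc",343,272),("dish",458,220),("rack",335,215),("yel",411,152)]:
    q=P[v-20:v+21,u-20:u+21].reshape(-1,3);q=q[c["range_z"][v-20:v+21,u-20:u+21].ravel()>0]
    zt=np.percentile(q[:,2],99);k=q[q[:,2]>zt-.012]
    print(n,np.round(zt,4),np.round((k[:,:2].min(0)+k[:,:2].max(0))/2,4),len(k),P[v,u].round(4))
# pocket fits: dark blobs
g=cv2.cvtColor(im,cv2.COLOR_BGR2GRAY)[235:330,175:275]
n,l,s,ce=cv2.connectedComponentsWithStats((g<70).astype(np.uint8))
for i in range(1,n):
    if s[i,4]>100:
        m=cv2.minAreaRect(np.argwhere(l==i)[:,::-1].astype(np.float32));print(s[i],ce[i]+[175,235],m)
E
```

```text
slim 0.094 [ 0.5597 -0.18  ] 161 [ 0.5586 -0.1789  0.0919]
wide 0.0669 [ 0.5546 -0.3087] 510 [ 0.5524 -0.3059  0.0649]
sq 0.0875 [ 0.6679 -0.1873] 122 [ 0.6648 -0.1823  0.0853]
flat 0.0835 [ 0.456 -0.06 ] 124 [ 0.4571 -0.0618  0.0827]
oslim 0.0814 [ 0.4574 -0.3047] 72 [ 0.4592 -0.2942  0.0735]
ojar 0.0622 [ 0.4556 -0.1863] 147 [ 0.4522 -0.1921  0.0075]
disc 0.0196 [ 0.5703 -0.0672] 542 [ 0.569 -0.067  0.017]
dish 0.0156 [ 0.6834 -0.3244] 674 [ 0.6835 -0.3243  0.0036]
rack 0.0862 [ 0.6913 -0.0485] 195 [ 0.6886 -0.049   0.0522]
yel 0.0852 [ 0.8263 -0.2135] 125 [ 0.8166 -0.2072  0.0807]
[ 14  11  29  30 684] [203.15497076 260.73538012] ((28.0, 25.5), (29.0, 28.0), 90.0)
[ 59  14  25  25 588] [245.76020408 261.29931973] ((71.0, 26.0), (24.0, 24.0), 90.0)
[ 60  53  21  33 626] [244.78434505 304.57827476] ((69.79134368896484, 69.25970458984375), (19.455862045288086, 32.04887390136719), 1.9091525077819824)
[ 17  58  21  22 364] [201.82692308 303.76648352] ((27.0, 68.5), (21.0, 20.0), 90.0)
```

View pics/crop.png

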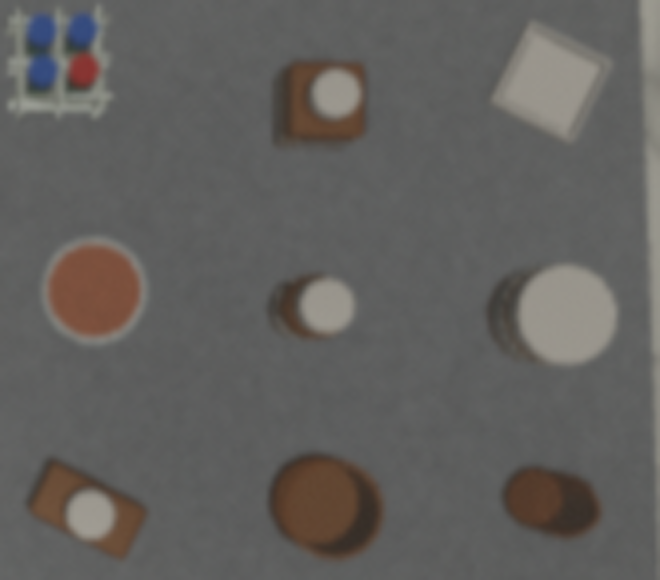

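```bash
python3 - <<'E'
from h import *
c=pickle.load(open("top0.pkl","rb"));P=cloud(c);ok=c["range_z"]>0
for n,x,y,zt in[("slim",.559,-.18,.092),("wide",.555,-.307,.064),("sq",.667,-.185,.086),("flat",.457,-.061,.082),("oslim",.457,-.304,.082),("ojar",.4556,-.187,.06)]:
    r=np.hypot(P[...,0]-x,P[...,1]-y);k=P[ok&(r<.045)&(abs(P[...,2]-zt)<.005)][:,:2].astype(np.float32)
    (cx,cy),R=cv2.minEnclosingCircle(k);print(n,"circ",round(cx,4),round(cy,4),round(R,4),"mean",k.mean(0).round(4))
    if n in("sq","flat"):
        k=P[ok&(r<.045)&(P[...,2]>.054)&(P[...,2]<.072)][:,:2].astype(np.float32);(a,b),s,t=cv2.minAreaRect(k*1000);print("  body",a,b,s,t,len(k))
for n,u,v,z in[("slim",401.4,276.1,.092),("wide",461.4,278.4,.064),("sq",403.6,222.9,.086),("flat",342.4,328.1,.082)]:print(n,w(c,u,v,z).round(4))
# square/flat colour corners at z .062, image angle
q=w(c,332.6,315,.062)[:2],w(c,356.4,327.5,.062)[:2];print("flat edge",np.degrees(np.arctan2(*(q[1]-q[0])[::-1])))
m=ok&(abs(P[...,2]-.029)<.006);m[:,:176]=0;m[:,276:]=0;m[:232]=0;m[335:]=0
k=P[m];(a,b),s,t=cv2.minAreaRect((k[:,:2]*1000).astype(np.float32));print("carrier",a,b,s,t,np.median(k[:,2]))
im=c["image"][:,:,::-1];cv2.imwrite("pics/car.png",cv2.resize(im[220:345,170:280],(528,600),interpolation=cv2.INTER_CUBIC))
E
```

```text
slim circ 0.5598 -0.1799 0.0142 mean [ 0.5598 -0.1792]
wide circ 0.5553 -0.3087 0.0261 mean [ 0.5551 -0.3084]
sq circ 0.6682 -0.1873 0.0126 mean [ 0.6679 -0.1872]
  body 668.0948486328125 -187.00111389160156 (38.819740295410156, 38.731876373291016) 89.10089111328125 231
flat circ 0.4557 -0.0601 0.0125 mean [ 0.4557 -0.0598]
  body 455.6658020019531 -59.97218322753906 (56.36753845214844, 29.418176651000977) 63.15181350708008 282
oslim circ 0.4571 -0.3046 0.0121 mean [ 0.4575 -0.3053]
ojar circ 0.4559 -0.1865 0.026 mean [ 0.4562 -0.1876]
slim [ 0.5584 -0.1797  0.092 ]
wide [ 0.5537 -0.3091  0.064 ]
sq [ 0.667  -0.1876  0.086 ]
flat [ 0.4548 -0.0606  0.082 ]
flat edge -117.74568943461438
carrier 553.3201904296875 189.16989135742188 (198.74172973632812, 206.68177795410156) 89.11627960205078 0.028608428273107056
```

View pics/car.png

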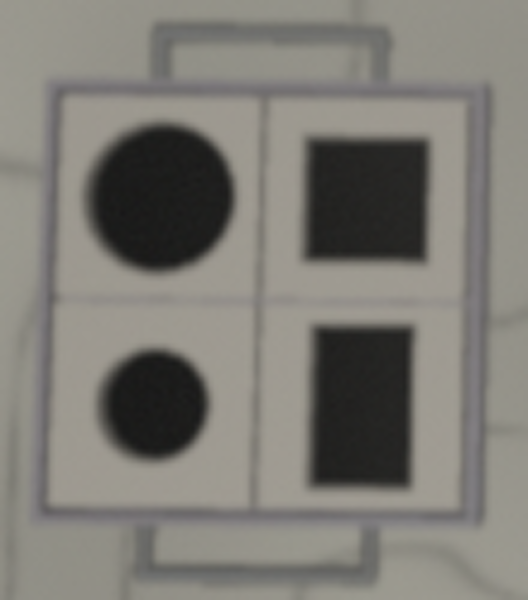

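The crop shows the pockets: large round (163,198), square (367,200), small round (155,405) and oblong (362,407), the last with its long side along world x. The seam cross is at (260,301).

```bash
python3 - <<'E'
from h import *
c=pickle.load(open("top0.pkl","rb"))
f=lambda x,y:w(c,170+(x+.5)/4.8-.5,220+(y+.5)/4.8-.5,.029)[:2]
C=[f(*p) for p in((55,93),(470,100),(463,512),(48,508))];print(np.round(C,4).tolist(),np.mean(C,0),f(260,300))
d=(C[0]+C[1]-C[2]-C[3]);t=np.arctan2(d[1],d[0]);print(np.degrees(t),np.linalg.norm(d)/2)
e=np.array([np.cos(t),np.sin(t)]);g=np.array([-e[1],e[0]])
for n,i,j in(("large",1,1),("square",1,-1),("small",-1,1),("oblong",-1,-1)):print(n,np.mean(C,0)+.046*(i*e+j*g), f(260,300)+.046*(i*e+j*g))
for p in((163,198),(367,200),(155,405),(362,407)):print(f(*p))
E
```

```text
[[0.6408, 0.2813], [0.6371, 0.0956], [0.4547, 0.0977], [0.4573, 0.2802]] [0.54749707 0.18868557] [0.54816597 0.188315  ]
-0.1678129891301731 0.18292960656454077
large [0.5936316  0.23455065] [0.5943005  0.23418007]
square [0.59336215 0.14255104] [0.59403104 0.14218046]
small [0.501632  0.2348201] [0.5023009  0.23444953]
oblong [0.50136254 0.1428205 ] [0.50203144 0.14244992]
[0.59364583 0.23214986]
[0.59242414 0.14125431]
[0.50209814 0.23404027]
[0.50082905 0.14258234]
```

Emit:
servo_tool(
  targets=[
    {"x": 22,"y": -58,"wz": -10},
    {"x": 44,"y": -116,"wz": -20},
    {"x": 66,"y": -174,"wz": -30},
    {"x": 88,"y": -232,"wz": -40},
    {"x": 110,"y": -290,"wz": -50},
  ],
  grip_force=15,
)

```text
$.targets[0]: bad value
```

Emit:
servo_tool(
  targets=[
    {"x": 22,"y": -58,"wz": -10},
    {"x": 44,"y": -116,"wz": -20},
    {"x": 66,"y": -174,"wz": -30},
    {"x": 88,"y": -232,"wz": -40},
    {"x": 110,"y": -290,"wz": -47.5},
  ],
)

```text
$.targets[0]: bad value
```

Emit:
servo_tool(
  targets=[
    {"x": 9,"y": -47},
    {"x": 18,"y": -93},
    {"x": 18,"y": -93},
  ],
)

```text
$.targets[0]: bad value
```

Emit:
servo_tool(
  targets=[
    {"x": 22,"y": -58,"z": 0,"wx": 0,"wy": 0,"wz": -10,"hand": 1},
    {"x": 44,"y": -116,"z": 0,"wx": 0,"wy": 0,"wz": -20,"hand": 1},
    {"x": 66,"y": -174,"z": 0,"wx": 0,"wy": 0,"wz": -30,"hand": 1},
    {"x": 88,"y": -232,"z": 0,"wx": 0,"wy": 0,"wz": -40,"hand": 1},
    {"x": 110,"y": -290,"z": 0,"wx": 0,"wy": 0,"wz": -50,"hand": 1},
  ],
  grip_force=15,
)

```text
time: 0.72
tool_pos: [0.3274, 0.3206, 0.2142]
orientation: [-3.141, 0.0, 1.923]
force: [1.2, -1.1, -0.4]
gripper_width: 1.002
grasp_force: 0.0
```

Emit:
servo_tool(
  targets=[
    {"x": 20,"y": -58,"z": 0,"wx": 0,"wy": 0,"wz": -10,"hand": 1},
    {"x": 40,"y": -116,"z": 0,"wx": 0,"wy": 0,"wz": -20,"hand": 1},
    {"x": 60,"y": -174,"z": 0,"wx": 0,"wy": 0,"wz": -30,"hand": 1},
    {"x": 80,"y": -232,"z": 0,"wx": 0,"wy": 0,"wz": -40,"hand": 1},
    {"x": 100,"y": -290,"z": 0,"wx": 0,"wy": 0,"wz": -47.5,"hand": 1},
  ],
)

```text
time: 1.35
tool_pos: [0.4273, 0.0306, 0.2145]
orientation: [3.141, -0.0, 1.094]
force: [0.7, 0.2, 0.7]
gripper_width: 1.0
grasp_force: 0.0
```

Emit:
servo_tool(
  targets=[
    {"x": 14,"y": -46,"z": 0,"wx": 0,"wy": 0,"wz": 0,"hand": 1},
    {"x": 28.5,"y": -93,"z": 0,"wx": 0,"wy": 0,"wz": 0,"hand": 1},
    {"x": 28.5,"y": -93,"z": -20,"wx": 0,"wy": 0,"wz": 0,"hand": 1},
    {"x": 28.5,"y": -93,"z": -70,"wx": 0,"wy": 0,"wz": 0,"hand": 1},
    {"x": 28.5,"y": -93,"z": -100,"wx": 0,"wy": 0,"wz": 0,"hand": 1},
  ],
)

```text
time: 1.98
tool_pos: [0.4536, -0.0591, 0.1111]
orientation: [-3.137, 0.001, 1.1]
force: [0.4, 1.3, 0.3]
gripper_width: 0.998
grasp_force: 0.0
```

Emit:
servo_tool(
  targets=[
    {"x": 0,"y": 0,"z": -40,"wx": 0,"wy": 0,"wz": 0,"hand": 1},
    {"x": 0,"y": 0,"z": -75,"wx": 0,"wy": 0,"wz": 0,"hand": 1},
    {"x": 0,"y": 0,"z": -88,"wx": 0,"wy": 0,"wz": 0,"hand": 1},
    {"x": 0,"y": 0,"z": -88,"wx": 0,"wy": 0,"wz": 0,"hand": 1},
    {"x": 0,"y": 0,"z": -88,"wx": 0,"wy": 0,"wz": 0,"hand": 0.5},
  ],
)

```text
time: 2.6
tool_pos: [0.4569, -0.0604, 0.0281]
orientation: [3.139, -0.001, 1.099]
force: [0.1, 0.5, -0.1]
gripper_width: 0.942
grasp_force: 0.0
```

Emit:
servo_tool(
  targets=[
    {"x": 0,"y": 0,"z": 0,"wx": 0,"wy": 0,"wz": 0,"hand": 0.2},
    {"x": 0,"y": 0,"z": 0,"wx": 0,"wy": 0,"wz": 0,"hand": 0.2},
    {"x": 0,"y": 0,"z": 0,"wx": 0,"wy": 0,"wz": 0,"hand": 0.2},
    {"x": 0,"y": 0,"z": 0,"wx": 0,"wy": 0,"wz": 0,"hand": 0.2},
    {"x": 0,"y": 0,"z": 0,"wx": 0,"wy": 0,"wz": 0,"hand": 0.2},
  ],
)

```text
time: 3.22
tool_pos: [0.4558, -0.0604, 0.0267]
orientation: [-3.142, 0.0, 1.099]
force: [0.2, -0.4, -0.2]
gripper_width: 0.428
grasp_force: 0.0
```

Emit:
servo_tool(
  targets=[
    {"x": 0,"y": 0,"z": 0,"wx": 0,"wy": 0,"wz": 0,"hand": 0.1},
    {"x": 0,"y": 0,"z": 0,"wx": 0,"wy": 0,"wz": 0,"hand": 0.1},
    {"x": 0,"y": 0,"z": 0,"wx": 0,"wy": 0,"wz": 0,"hand": 0.1},
    {"x": 0,"y": 0,"z": 0,"wx": 0,"wy": 0,"wz": 0,"hand": 0.1},
    {"x": 0,"y": 0,"z": 0,"wx": 0,"wy": 0,"wz": 0,"hand": 0.1},
  ],
)

```text
time: 3.85
tool_pos: [0.4558, -0.0604, 0.0266]
orientation: [-3.142, 0.0, 1.099]
force: [0.7, 0.5, -1.2]
gripper_width: 0.316
grasp_force: 15.0
```

Emit:
servo_tool(
  targets=[
    {"x": 0,"y": 0,"z": 8,"wx": 0,"wy": 0,"wz": 0,"hand": 0.1},
    {"x": 0,"y": 0,"z": 25,"wx": 0,"wy": 0,"wz": 0,"hand": 0.1},
    {"x": 0,"y": 0,"z": 60,"wx": 0,"wy": 0,"wz": 0,"hand": 0.1},
    {"x": 0,"y": 0,"z": 100,"wx": 0,"wy": 0,"wz": 0,"hand": 0.1},
    {"x": 0,"y": 0,"z": 120,"wx": 0,"wy": 0,"wz": 0,"hand": 0.1},
  ],
)

```text
time: 4.47
tool_pos: [0.4573, -0.0608, 0.1509]
orientation: [3.136, -0.001, 1.099]
force: [0.4, -0.2, -1.1]
gripper_width: 0.317
grasp_force: 15.0
```

Emit:
servo_tool(
  targets=[
    {"x": 6,"y": 25,"z": 0,"wx": 0,"wy": 0,"wz": -9,"hand": 0.1},
    {"x": 12,"y": 55,"z": 0,"wx": 0,"wy": 0,"wz": -18,"hand": 0.1},
    {"x": 20,"y": 85,"z": 0,"wx": 0,"wy": 0,"wz": -27,"hand": 0.1},
    {"x": 28,"y": 115,"z": 0,"wx": 0,"wy": 0,"wz": -36,"hand": 0.1},
    {"x": 34,"y": 145,"z": 0,"wx": 0,"wy": 0,"wz": -45,"hand": 0.1},
  ],
)

```text
time: 5.1
tool_pos: [0.4903, 0.0856, 0.1482]
orientation: [3.141, -0.002, 0.309]
force: [-0.2, -0.7, -0.4]
gripper_width: 0.311
grasp_force: 15.0
```

Emit:
servo_tool(
  targets=[
    {"x": 8,"y": 35,"z": 0,"wx": 0,"wy": 0,"wz": -9,"hand": 0.1},
    {"x": 12,"y": 57.5,"z": 0,"wx": 0,"wy": 0,"wz": -18,"hand": 0.1},
    {"x": 12,"y": 57.5,"z": -15,"wx": 0,"wy": 0,"wz": -18,"hand": 0.1},
    {"x": 12,"y": 57.5,"z": -50,"wx": 0,"wy": 0,"wz": -18,"hand": 0.1},
    {"x": 12,"y": 57.5,"z": -70,"wx": 0,"wy": 0,"wz": -18,"hand": 0.1},
  ],
)

```text
time: 5.72
tool_pos: [0.5003, 0.1411, 0.0747]
orientation: [3.141, 0.003, 0.001]
force: [0.3, 0.3, 0.0]
gripper_width: 0.317
grasp_force: 15.0
```

```bash
python3 - <<'E'
from cell import sensors, vision
from h import *
print(sensors.read_state()["tool_pos"],sensors.read_state()["orientation"])
c=vision.capture("scene");cv2.imwrite("pics/s1.png",cv2.resize(c["image"][140:360,330:560,::-1],(690,600)[:2] if 0 else (627,600),interpolation=cv2.INTER_CUBIC))
E
```

```text
[0.5003009  0.14106769 0.07465721] [3.14070088e+00 2.72268596e-03 1.42249447e-03]
```

View pics/s1.png

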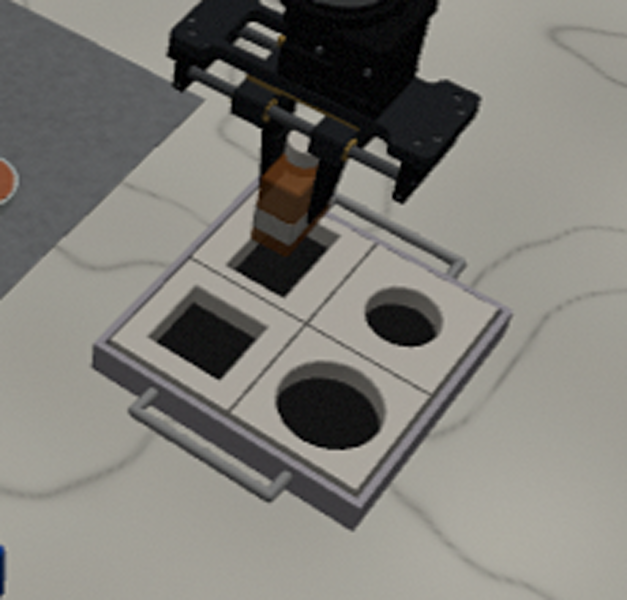

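The flat bottle hangs upright over the oblong pocket, around (285,210) in the crop, with its long side aligned. I'm lowering it.

Emit:
servo_tool(
  targets=[
    {"x": 0,"y": 0,"z": -15,"wx": 0,"wy": 0,"wz": 0,"hand": 0.1},
    {"x": 0,"y": 0,"z": -28,"wx": 0,"wy": 0,"wz": 0,"hand": 0.1},
    {"x": 0,"y": 0,"z": -36,"wx": 0,"wy": 0,"wz": 0,"hand": 0.1},
    {"x": 0,"y": 0,"z": -40,"wx": 0,"wy": 0,"wz": 0,"hand": 0.1},
    {"x": 0,"y": 0,"z": -40,"wx": 0,"wy": 0,"wz": 0,"hand": 0.1},
  ],
)

```text
time: 6.4
tool_pos: [0.5018, 0.1421, 0.0366]
orientation: [3.142, 0.0, -0.0]
force: [0.3, -0.8, -0.1]
gripper_width: 0.314
grasp_force: 15.0
```

Emit:
servo_tool(
  targets=[
    {"x": 0,"y": 0,"z": -1,"wx": 0,"wy": 0,"wz": 0,"hand": 0.1},
    {"x": 0,"y": 0,"z": -1.5,"wx": 0,"wy": 0,"wz": 0,"hand": 0.3},
    {"x": 0,"y": 0,"z": -1.5,"wx": 0,"wy": 0,"wz": 0,"hand": 0.65},
    {"x": 0,"y": 0,"z": -1.5,"wx": 0,"wy": 0,"wz": 0,"hand": 0.65},
    {"x": 0,"y": 0,"z": -1.5,"wx": 0,"wy": 0,"wz": 0,"hand": 0.65},
  ],
)

```text
time: 7.02
tool_pos: [0.5019, 0.1421, 0.0353]
orientation: [-3.142, -0.0, -0.0]
force: [0.7, -0.1, -0.2]
gripper_width: 0.578
grasp_force: 0.0
```

Emit:
servo_tool(
  targets=[
    {"x": 0,"y": 0,"z": 10,"wx": 0,"wy": 0,"wz": 0,"hand": 0.65},
    {"x": 0,"y": 0,"z": 50,"wx": 0,"wy": 0,"wz": 0,"hand": 0.65},
    {"x": 0,"y": 0,"z": 100,"wx": 0,"wy": 0,"wz": 0,"hand": 0.65},
    {"x": 0,"y": 0,"z": 121.5,"wx": 0,"wy": 0,"wz": 0,"hand": 0.65},
    {"x": 10,"y": -40,"z": 121.5,"wx": 0,"wy": 0,"wz": 0,"hand": 0.65},
  ],
)

```text
time: 7.65
tool_pos: [0.5137, 0.1034, 0.1609]
orientation: [-3.14, -0.007, 0.003]
force: [-0.2, -0.4, 0.5]
gripper_width: 0.649
grasp_force: 0.0
```

Emit:
servo_tool(
  targets=[
    {"x": 10,"y": -58,"z": 0,"wx": 0,"wy": 0,"wz": 0,"hand": 0.65},
    {"x": 20,"y": -116,"z": 0,"wx": 0,"wy": 0,"wz": 0,"hand": 0.65},
    {"x": 30,"y": -174,"z": 0,"wx": 0,"wy": 0,"wz": 0,"hand": 0.65},
    {"x": 40,"y": -232,"z": 0,"wx": 0,"wy": 0,"wz": 0,"hand": 0.65},
    {"x": 47.5,"y": -282.5,"z": 0,"wx": 0,"wy": 0,"wz": 0,"hand": 0.65},
  ],
)

```text
time: 8.28
tool_pos: [0.5596, -0.1827, 0.1577]
orientation: [3.141, -0.001, -0.001]
force: [0.9, 0.0, -0.3]
gripper_width: 0.653
grasp_force: 0.0
```

Emit:
servo_tool(
  targets=[
    {"x": 0,"y": 0,"z": 0,"wx": 0,"wy": 0,"wz": 0,"hand": 0.65},
    {"x": 0,"y": 0,"z": -20,"wx": 0,"wy": 0,"wz": 0,"hand": 0.65},
    {"x": 0,"y": 0,"z": -60,"wx": 0,"wy": 0,"wz": 0,"hand": 0.65},
    {"x": 0,"y": 0,"z": -110,"wx": 0,"wy": 0,"wz": 0,"hand": 0.65},
    {"x": 0,"y": 0,"z": -130,"wx": 0,"wy": 0,"wz": 0,"hand": 0.65},
  ],
)

```text
time: 8.9
tool_pos: [0.5561, -0.1775, 0.0221]
orientation: [-3.139, 0.007, 0.002]
force: [-0.1, 0.6, -0.5]
gripper_width: 0.646
grasp_force: 0.0
```

Emit:
servo_tool(
  targets=[
    {"x": 0,"y": 0,"z": 0,"wx": 0,"wy": 0,"wz": 0,"hand": 0.5},
    {"x": 0,"y": 0,"z": 0,"wx": 0,"wy": 0,"wz": 0,"hand": 0.2},
    {"x": 0,"y": 0,"z": 0,"wx": 0,"wy": 0,"wz": 0,"hand": 0.1},
    {"x": 0,"y": 0,"z": 0,"wx": 0,"wy": 0,"wz": 0,"hand": 0.1},
    {"x": 0,"y": 0,"z": 0,"wx": 0,"wy": 0,"wz": 0,"hand": 0.1},
  ],
)

```text
time: 9.52
tool_pos: [0.5607, -0.181, 0.0287]
orientation: [3.14, -0.003, -0.001]
force: [0.2, 0.1, 6.6]
gripper_width: 0.351
grasp_force: 15.0
```

Emit:
servo_tool(
  targets=[
    {"x": 0,"y": 0,"z": 0,"wx": 0,"wy": 0,"wz": 0,"hand": 0.1},
    {"x": 0,"y": 0,"z": 0,"wx": 0,"wy": 0,"wz": 0,"hand": 0.1},
  ],
)

```text
time: 9.78
tool_pos: [0.5608, -0.181, 0.0288]
orientation: [3.14, -0.003, -0.001]
force: [0.1, 0.9, 5.4]
gripper_width: 0.353
grasp_force: 15.0
```

Emit:
servo_tool(
  targets=[
    {"x": 0,"y": 0,"z": 8,"wx": 0,"wy": 0,"wz": 0,"hand": 0.1},
    {"x": 0,"y": 0,"z": 30,"wx": 0,"wy": 0,"wz": 0,"hand": 0.1},
    {"x": 0,"y": 0,"z": 70,"wx": 0,"wy": 0,"wz": 0,"hand": 0.1},
    {"x": 0,"y": 0,"z": 110,"wx": 0,"wy": 0,"wz": 0,"hand": 0.1},
    {"x": 0,"y": 0,"z": 130,"wx": 0,"wy": 0,"wz": 0,"hand": 0.1},
  ],
)

```text
time: 10.4
tool_pos: [0.56, -0.1808, 0.1592]
orientation: [3.14, -0.003, -0.001]
force: [0.6, 0.5, -0.0]
gripper_width: 0.35
grasp_force: 15.0
```

Emit:
servo_tool(
  targets=[
    {"x": -4,"y": 30,"z": 10,"wx": 0,"wy": 0,"wz": 0,"hand": 0.1},
    {"x": -12,"y": 85,"z": 10,"wx": 0,"wy": 0,"wz": 0,"hand": 0.1},
    {"x": -20,"y": 140,"z": 10,"wx": 0,"wy": 0,"wz": 0,"hand": 0.1},
    {"x": -28,"y": 195,"z": 10,"wx": 0,"wy": 0,"wz": 0,"hand": 0.1},
    {"x": -35,"y": 250,"z": 10,"wx": 0,"wy": 0,"wz": 0,"hand": 0.1},
  ],
)

```text
time: 11.02
tool_pos: [0.523, 0.0712, 0.1656]
orientation: [3.142, 0.002, -0.001]
force: [0.2, 0.2, -2.2]
gripper_width: 0.357
grasp_force: 15.0
```

Emit:
servo_tool(
  targets=[
    {"x": -7,"y": 55,"z": 0,"wx": 0,"wy": 0,"wz": 0,"hand": 0.1},
    {"x": -14,"y": 110,"z": 0,"wx": 0,"wy": 0,"wz": 0,"hand": 0.1},
    {"x": -20,"y": 145,"z": 0,"wx": 0,"wy": 0,"wz": 0,"hand": 0.1},
    {"x": -22,"y": 164.5,"z": 0,"wx": 0,"wy": 0,"wz": 0,"hand": 0.1},
    {"x": -22,"y": 164.5,"z": -30,"wx": 0,"wy": 0,"wz": 0,"hand": 0.1},
  ],
)

```text
time: 11.65
tool_pos: [0.504, 0.2356, 0.1387]
orientation: [-3.14, -0.005, 0.001]
force: [0.7, -0.9, -1.6]
gripper_width: 0.353
grasp_force: 15.0
```

Emit:
servo_tool(
  targets=[
    {"x": 0,"y": 0,"z": -40,"wx": 0,"wy": 0,"wz": 0,"hand": 0.1},
    {"x": 0,"y": 0,"z": -65,"wx": 0,"wy": 0,"wz": 0,"hand": 0.1},
    {"x": 0,"y": 0,"z": -65,"wx": 0,"wy": 0,"wz": 0,"hand": 0.1},
    {"x": 0,"y": 0,"z": -65,"wx": 0,"wy": 0,"wz": 0,"hand": 0.1},
  ],
)

```text
time: 12.15
tool_pos: [0.5031, 0.2339, 0.0726]
orientation: [-3.141, -0.001, -0.001]
force: [-0.1, -0.4, -1.0]
gripper_width: 0.351
grasp_force: 15.0
```

Emit:
servo_tool(
  targets=[
    {"x": 0,"y": 0,"z": -14,"wx": 0,"wy": 0,"wz": 0,"hand": 0.1},
    {"x": 0,"y": 0,"z": -26,"wx": 0,"wy": 0,"wz": 0,"hand": 0.1},
    {"x": 0,"y": 0,"z": -32,"wx": 0,"wy": 0,"wz": 0,"hand": 0.1},
    {"x": 0,"y": 0,"z": -35,"wx": 0,"wy": 0,"wz": 0,"hand": 0.1},
    {"x": 0,"y": 0,"z": -35,"wx": 0,"wy": 0,"wz": 0,"hand": 0.1},
  ],
)

```text
time: 12.78
tool_pos: [0.5025, 0.2341, 0.0377]
orientation: [3.141, 0.0, -0.0]
force: [-2.4, -1.8, 6.5]
gripper_width: 0.353
grasp_force: 15.0
```

Contact with the floor. I'm releasing it and going back for the square bottle.

Emit:
servo_tool(
  targets=[
    {"x": 0,"y": 0,"z": 0,"wx": 0,"wy": 0,"wz": 0,"hand": 0.4},
    {"x": 0,"y": 0,"z": 0,"wx": 0,"wy": 0,"wz": 0,"hand": 0.65},
    {"x": 0,"y": 0,"z": 0,"wx": 0,"wy": 0,"wz": 0,"hand": 0.65},
    {"x": 0,"y": 0,"z": 0,"wx": 0,"wy": 0,"wz": 0,"hand": 0.65},
  ],
)

```text
time: 13.28
tool_pos: [0.5022, 0.2341, 0.0365]
orientation: [3.142, 0.0, -0.0]
force: [-0.1, 0.4, -0.0]
gripper_width: 0.632
grasp_force: 0.0
```

Emit:
servo_tool(
  targets=[
    {"x": 0,"y": 0,"z": 10,"wx": 0,"wy": 0,"wz": 0,"hand": 0.7},
    {"x": 0,"y": 0,"z": 50,"wx": 0,"wy": 0,"wz": 0,"hand": 0.7},
    {"x": 0,"y": 0,"z": 100,"wx": 0,"wy": 0,"wz": 0,"hand": 0.7},
    {"x": 0,"y": 0,"z": 130,"wx": 0,"wy": 0,"wz": 0,"hand": 0.7},
    {"x": 20,"y": -40,"z": 130,"wx": 0,"wy": 0,"wz": 0,"hand": 0.7},
  ],
)

```text
time: 13.9
tool_pos: [0.5242, 0.196, 0.1718]
orientation: [-3.139, -0.008, 0.004]
force: [-0.2, -0.3, -0.6]
gripper_width: 0.701
grasp_force: 0.0
```

```bash
python3 - <<'E'
from cell import sensors, vision
from h import *
print(sensors.read_state()["tool_pos"])
c=vision.capture("scene");cv2.imwrite("pics/s2.png",c["image"][:,:,::-1])
E
```

```text
[0.52424094 0.19596742 0.1718224 ]
```

View pics/s2.png

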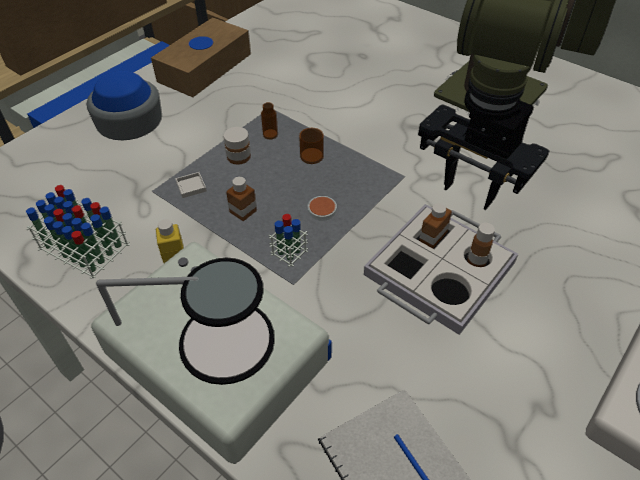

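The flat bottle (436,226) and slim bottle (481,247) stand upright in their pockets. Next is the square bottle (241,197).

Emit:
servo_tool(
  targets=[
    {"x": 20,"y": -56,"z": 0,"wx": 0,"wy": 0,"wz": 0,"hand": 0.7},
    {"x": 40,"y": -112,"z": 0,"wx": 0,"wy": 0,"wz": 0,"hand": 0.7},
    {"x": 60,"y": -168,"z": 0,"wx": 0,"wy": 0,"wz": 0,"hand": 0.7},
    {"x": 80,"y": -224,"z": 0,"wx": 0,"wy": 0,"wz": 0,"hand": 0.7},
    {"x": 100,"y": -280,"z": 0,"wx": 0,"wy": 0,"wz": 0,"hand": 0.7},
  ],
)

```text
time: 14.58
tool_pos: [0.6228, -0.0878, 0.1674]
orientation: [3.142, -0.001, -0.001]
force: [-0.1, 0.4, 0.7]
gripper_width: 0.7
grasp_force: 0.0
```

Emit:
servo_tool(
  targets=[
    {"x": 22,"y": -50,"z": 0,"wx": 0,"wy": 0,"wz": 0,"hand": 0.7},
    {"x": 45.5,"y": -102,"z": 0,"wx": 0,"wy": 0,"wz": 0,"hand": 0.7},
    {"x": 45.5,"y": -102,"z": 0,"wx": 0,"wy": 0,"wz": 0,"hand": 0.7},
    {"x": 45.5,"y": -102,"z": 0,"wx": 0,"wy": 0,"wz": 0,"hand": 0.7},
  ],
)

```text
time: 15.08
tool_pos: [0.6675, -0.1877, 0.1666]
orientation: [-3.141, 0.001, -0.001]
force: [0.6, 1.0, -0.3]
gripper_width: 0.704
grasp_force: 0.0
```

Emit:
servo_tool(
  targets=[
    {"x": 0,"y": 0,"z": -30,"wx": 0,"wy": 0,"wz": 0,"hand": 0.7},
    {"x": 0,"y": 0,"z": -80,"wx": 0,"wy": 0,"wz": 0,"hand": 0.7},
    {"x": 0,"y": 0,"z": -120,"wx": 0,"wy": 0,"wz": 0,"hand": 0.7},
    {"x": 0,"y": 0,"z": -139,"wx": 0,"wy": 0,"wz": 0,"hand": 0.7},
    {"x": 0,"y": 0,"z": -139,"wx": 0,"wy": 0,"wz": 0,"hand": 0.7},
  ],
)

```text
time: 15.7
tool_pos: [0.6668, -0.1865, 0.0265]
orientation: [-3.141, 0.003, 0.001]
force: [-0.0, 0.7, 0.1]
gripper_width: 0.701
grasp_force: 0.0
```

Emit:
servo_tool(
  targets=[
    {"x": 0,"y": 0,"z": 0,"wx": 0,"wy": 0,"wz": 0,"hand": 0.5},
    {"x": 0,"y": 0,"z": 0,"wx": 0,"wy": 0,"wz": 0,"hand": 0.2},
    {"x": 0,"y": 0,"z": 0,"wx": 0,"wy": 0,"wz": 0,"hand": 0.2},
    {"x": 0,"y": 0,"z": 0,"wx": 0,"wy": 0,"wz": 0,"hand": 0.2},
    {"x": 0,"y": 0,"z": 0,"wx": 0,"wy": 0,"wz": 0,"hand": 0.2},
  ],
)

```text
time: 16.32
tool_pos: [0.6686, -0.1883, 0.0291]
orientation: [3.141, -0.002, -0.001]
force: [-1.5, -0.3, 5.7]
gripper_width: 0.417
grasp_force: 14.9
```

Emit:
servo_tool(
  targets=[
    {"x": 0,"y": 0,"z": 8,"wx": 0,"wy": 0,"wz": 0,"hand": 0.2},
    {"x": 0,"y": 0,"z": 30,"wx": 0,"wy": 0,"wz": 0,"hand": 0.2},
    {"x": 0,"y": 0,"z": 70,"wx": 0,"wy": 0,"wz": 0,"hand": 0.2},
    {"x": 0,"y": 0,"z": 115,"wx": 0,"wy": 0,"wz": 0,"hand": 0.2},
    {"x": 0,"y": 0,"z": 139,"wx": 0,"wy": 0,"wz": 0,"hand": 0.2},
  ],
)

```text
time: 16.95
tool_pos: [0.6691, -0.1883, 0.1716]
orientation: [3.14, -0.005, -0.0]
force: [0.6, -0.1, -1.1]
gripper_width: 0.419
grasp_force: 14.9
```

Emit:
servo_tool(
  targets=[
    {"x": -6,"y": 28,"z": 0,"wx": 0,"wy": 0,"wz": 0,"hand": 0.2},
    {"x": -18,"y": 80,"z": 0,"wx": 0,"wy": 0,"wz": 0,"hand": 0.2},
    {"x": -30,"y": 134,"z": 0,"wx": 0,"wy": 0,"wz": 0,"hand": 0.2},
    {"x": -42,"y": 188,"z": 0,"wx": 0,"wy": 0,"wz": 0,"hand": 0.2},
    {"x": -54,"y": 240,"z": 0,"wx": 0,"wy": 0,"wz": 0,"hand": 0.2},
  ],
)

```text
time: 17.58
tool_pos: [0.6116, 0.0549, 0.1656]
orientation: [-3.141, 0.002, 0.0]
force: [0.5, -0.5, -2.3]
gripper_width: 0.419
grasp_force: 14.9
```

Emit:
servo_tool(
  targets=[
    {"x": -12,"y": 52,"z": 0,"wx": 0,"wy": 0,"wz": 0,"hand": 0.2},
    {"x": -20.5,"y": 89,"z": 0,"wx": 0,"wy": 0,"wz": 0,"hand": 0.2},
    {"x": -20.5,"y": 89,"z": -30,"wx": 0,"wy": 0,"wz": 0,"hand": 0.2},
    {"x": -20.5,"y": 89,"z": -70,"wx": 0,"wy": 0,"wz": 0,"hand": 0.2},
    {"x": -20.5,"y": 89,"z": -95,"wx": 0,"wy": 0,"wz": 0,"hand": 0.2},
  ],
)

```text
time: 18.2
tool_pos: [0.5901, 0.1421, 0.0684]
orientation: [3.141, 0.005, 0.001]
force: [-0.6, -0.5, -0.9]
gripper_width: 0.424
grasp_force: 14.9
```

Emit:
servo_tool(
  targets=[
    {"x": 0,"y": 0,"z": 0,"wx": 0,"wy": 0,"wz": 0,"hand": 0.2},
    {"x": 0,"y": 0,"z": 0,"wx": 0,"wy": 0,"wz": 0,"hand": 0.2},
  ],
)

```text
time: 18.45
tool_pos: [0.5933, 0.1417, 0.0725]
orientation: [-3.141, -0.001, 0.0]
force: [-0.2, -0.1, -1.4]
gripper_width: 0.422
grasp_force: 14.9
```

Emit:
servo_tool(
  targets=[
    {"x": 0,"y": 0,"z": -14,"wx": 0,"wy": 0,"wz": 0,"hand": 0.2},
    {"x": 0,"y": 0,"z": -26,"wx": 0,"wy": 0,"wz": 0,"hand": 0.2},
    {"x": 0,"y": 0,"z": -32,"wx": 0,"wy": 0,"wz": 0,"hand": 0.2},
    {"x": 0,"y": 0,"z": -35,"wx": 0,"wy": 0,"wz": 0,"hand": 0.2},
    {"x": 0,"y": 0,"z": -35,"wx": 0,"wy": 0,"wz": 0,"hand": 0.2},
  ],
)

```text
time: 19.08
tool_pos: [0.5935, 0.1411, 0.0379]
orientation: [3.141, 0.0, -0.001]
force: [-3.4, -0.9, 5.3]
gripper_width: 0.42
grasp_force: 15.0
```

Emit:
servo_tool(
  targets=[
    {"x": 0,"y": 0,"z": 0,"wx": 0,"wy": 0,"wz": 0,"hand": 0.5},
    {"x": 0,"y": 0,"z": 0,"wx": 0,"wy": 0,"wz": 0,"hand": 0.7},
    {"x": 0,"y": 0,"z": 0,"wx": 0,"wy": 0,"wz": 0,"hand": 0.7},
    {"x": 0,"y": 0,"z": 0,"wx": 0,"wy": 0,"wz": 0,"hand": 0.7},
  ],
)

```text
time: 19.58
tool_pos: [0.5932, 0.1411, 0.0365]
orientation: [3.142, 0.0, -0.0]
force: [0.2, 0.1, 0.8]
gripper_width: 0.69
grasp_force: 0.0
```

Emit:
servo_tool(
  targets=[
    {"x": 0,"y": 0,"z": 10,"wx": 0,"wy": 0,"wz": 0,"hand": 0.7},
    {"x": 0,"y": 0,"z": 50,"wx": 0,"wy": 0,"wz": 0,"hand": 0.7},
    {"x": 0,"y": 0,"z": 100,"wx": 0,"wy": 0,"wz": 0,"hand": 0.9},
    {"x": 0,"y": 0,"z": 130,"wx": 0,"wy": 0,"wz": 0,"hand": 0.9},
    {"x": 0,"y": -50,"z": 130,"wx": 0,"wy": 0,"wz": 0,"hand": 0.9},
  ],
)

```text
time: 20.2
tool_pos: [0.5959, 0.0929, 0.1721]
orientation: [-3.14, -0.009, 0.004]
force: [0.4, -1.0, 0.2]
gripper_width: 0.892
grasp_force: 0.0
```

Emit:
servo_tool(
  targets=[
    {"x": -6,"y": -58,"z": 0,"wx": 0,"wy": 0,"wz": 0,"hand": 0.9},
    {"x": -12,"y": -116,"z": 0,"wx": 0,"wy": 0,"wz": 0,"hand": 0.9},
    {"x": -18,"y": -174,"z": 0,"wx": 0,"wy": 0,"wz": 0,"hand": 0.9},
    {"x": -24,"y": -232,"z": 0,"wx": 0,"wy": 0,"wz": 0,"hand": 0.9},
    {"x": -30,"y": -290,"z": 0,"wx": 0,"wy": 0,"wz": 0,"hand": 0.9},
  ],
)

```text
time: 20.82
tool_pos: [0.5631, -0.2008, 0.1678]
orientation: [3.141, -0.002, -0.0]
force: [0.1, 0.6, 0.2]
gripper_width: 0.898
grasp_force: 0.0
```

Emit:
servo_tool(
  targets=[
    {"x": -5,"y": -56,"z": 0,"wx": 0,"wy": 0,"wz": 0,"hand": 0.9},
    {"x": -8.5,"y": -111,"z": 0,"wx": 0,"wy": 0,"wz": 0,"hand": 0.9},
    {"x": -8.5,"y": -111,"z": 0,"wx": 0,"wy": 0,"wz": 0,"hand": 0.9},
    {"x": -8.5,"y": -111,"z": 0,"wx": 0,"wy": 0,"wz": 0,"hand": 0.9},
  ],
)

```text
time: 21.32
tool_pos: [0.5548, -0.3096, 0.167]
orientation: [-3.141, -0.0, -0.001]
force: [-0.5, 0.1, -0.1]
gripper_width: 0.9
grasp_force: 0.0
```

Emit:
servo_tool(
  targets=[
    {"x": 0,"y": 1,"z": -30,"wx": 0,"wy": 0,"wz": 0,"hand": 0.9},
    {"x": 0,"y": 1,"z": -80,"wx": 0,"wy": 0,"wz": 0,"hand": 0.9},
    {"x": 0,"y": 1,"z": -120,"wx": 0,"wy": 0,"wz": 0,"hand": 0.9},
    {"x": 0,"y": 1,"z": -140,"wx": 0,"wy": 0,"wz": 0,"hand": 0.9},
    {"x": 0,"y": 1,"z": -140,"wx": 0,"wy": 0,"wz": 0,"hand": 0.9},
  ],
)

```text
time: 21.95
tool_pos: [0.5542, -0.3073, 0.0255]
orientation: [-3.14, 0.002, 0.001]
force: [-0.4, 0.4, -0.6]
gripper_width: 0.897
grasp_force: 0.0
```

Emit:
servo_tool(
  targets=[
    {"x": 0,"y": 0,"z": 0,"wx": 0,"wy": 0,"wz": 0,"hand": 0.8},
    {"x": 0,"y": 0,"z": 0,"wx": 0,"wy": 0,"wz": 0,"hand": 0.4},
    {"x": 0,"y": 0,"z": 0,"wx": 0,"wy": 0,"wz": 0,"hand": 0.3},
    {"x": 0,"y": 0,"z": 0,"wx": 0,"wy": 0,"wz": 0,"hand": 0.3},
    {"x": 0,"y": 0,"z": 0,"wx": 0,"wy": 0,"wz": 0,"hand": 0.3},
  ],
)

```text
time: 22.58
tool_pos: [0.5551, -0.3094, 0.0274]
orientation: [3.141, -0.001, -0.001]
force: [-0.4, -0.9, 3.7]
gripper_width: 0.546
grasp_force: 15.0
```

Emit:
servo_tool(
  targets=[
    {"x": 0,"y": 0,"z": 0,"wx": 0,"wy": 0,"wz": 0,"hand": 0.3},
    {"x": 0,"y": 0,"z": 0,"wx": 0,"wy": 0,"wz": 0,"hand": 0.3},
  ],
)

```text
time: 22.82
tool_pos: [0.5551, -0.3094, 0.0274]
orientation: [3.141, -0.001, -0.0]
force: [-0.7, -1.3, 5.1]
gripper_width: 0.541
grasp_force: 15.0
```

Emit:
servo_tool(
  targets=[
    {"x": 0,"y": 0,"z": 8,"wx": 0,"wy": 0,"wz": 0,"hand": 0.3},
    {"x": 0,"y": 0,"z": 30,"wx": 0,"wy": 0,"wz": 0,"hand": 0.3},
    {"x": 0,"y": 0,"z": 70,"wx": 0,"wy": 0,"wz": 0,"hand": 0.3},
    {"x": 0,"y": 0,"z": 115,"wx": 0,"wy": 0,"wz": 0,"hand": 0.3},
    {"x": 0,"y": 0,"z": 140,"wx": 0,"wy": 0,"wz": 0,"hand": 0.3},
  ],
  grip_force=20,
)

```text
time: 23.45
tool_pos: [0.5559, -0.3095, 0.1712]
orientation: [3.139, -0.004, -0.0]
force: [0.6, -0.4, -1.8]
gripper_width: 0.546
grasp_force: 20.0
```

Emit:
servo_tool(
  targets=[
    {"x": 3,"y": 28,"z": 0,"wx": 0,"wy": 0,"wz": 0,"hand": 0.3},
    {"x": 6,"y": 80,"z": 0,"wx": 0,"wy": 0,"wz": 0,"hand": 0.3},
    {"x": 9,"y": 135,"z": 0,"wx": 0,"wy": 0,"wz": 0,"hand": 0.3},
    {"x": 12,"y": 190,"z": 0,"wx": 0,"wy": 0,"wz": 0,"hand": 0.3},
    {"x": 15,"y": 245,"z": 0,"wx": 0,"wy": 0,"wz": 0,"hand": 0.3},
  ],
)

```text
time: 24.08
tool_pos: [0.5697, -0.0621, 0.1679]
orientation: [-3.142, -0.001, -0.001]
force: [-0.4, 0.6, -1.3]
gripper_width: 0.545
grasp_force: 20.0
```

Emit:
servo_tool(
  targets=[
    {"x": 4,"y": 55,"z": 0,"wx": 0,"wy": 0,"wz": 0,"hand": 0.3},
    {"x": 8,"y": 110,"z": 0,"wx": 0,"wy": 0,"wz": 0,"hand": 0.3},
    {"x": 13,"y": 165,"z": 0,"wx": 0,"wy": 0,"wz": 0,"hand": 0.3},
    {"x": 18,"y": 220,"z": 0,"wx": 0,"wy": 0,"wz": 0,"hand": 0.3},
    {"x": 22,"y": 270,"z": 0,"wx": 0,"wy": 0,"wz": 0,"hand": 0.3},
  ],
)

```text
time: 24.7
tool_pos: [0.5916, 0.2083, 0.168]
orientation: [-3.141, -0.001, 0.0]
force: [0.2, -0.3, -2.3]
gripper_width: 0.545
grasp_force: 20.0
```

Emit:
servo_tool(
  targets=[
    {"x": 2,"y": 28,"z": 0,"wx": 0,"wy": 0,"wz": 0,"hand": 0.3},
    {"x": 2,"y": 28,"z": -30,"wx": 0,"wy": 0,"wz": 0,"hand": 0.3},
    {"x": 2,"y": 28,"z": -70,"wx": 0,"wy": 0,"wz": 0,"hand": 0.3},
    {"x": 2,"y": 28,"z": -95,"wx": 0,"wy": 0,"wz": 0,"hand": 0.3},
    {"x": 2,"y": 28,"z": -95,"wx": 0,"wy": 0,"wz": 0,"hand": 0.3},
  ],
)

```text
time: 25.32
tool_pos: [0.5918, 0.2337, 0.0697]
orientation: [3.14, 0.005, -0.0]
force: [0.3, 0.0, -0.7]
gripper_width: 0.544
grasp_force: 20.0
```

Emit:
servo_tool(
  targets=[
    {"x": 0,"y": 0,"z": 0,"wx": 0,"wy": 0,"wz": 0,"hand": 0.3},
    {"x": 0,"y": 0,"z": 0,"wx": 0,"wy": 0,"wz": 0,"hand": 0.3},
  ],
)

```text
time: 25.58
tool_pos: [0.5952, 0.2345, 0.0741]
orientation: [-3.14, -0.003, -0.001]
force: [-0.6, -0.3, -1.2]
gripper_width: 0.546
grasp_force: 20.0
```

Emit:
servo_tool(
  targets=[
    {"x": 0,"y": 0,"z": -14,"wx": 0,"wy": 0,"wz": 0,"hand": 0.3},
    {"x": 0,"y": 0,"z": -26,"wx": 0,"wy": 0,"wz": 0,"hand": 0.3},
    {"x": 0,"y": 0,"z": -32,"wx": 0,"wy": 0,"wz": 0,"hand": 0.3},
    {"x": 0,"y": 0,"z": -35.5,"wx": 0,"wy": 0,"wz": 0,"hand": 0.3},
    {"x": 0,"y": 0,"z": -35.5,"wx": 0,"wy": 0,"wz": 0,"hand": 0.3},
  ],
)

```text
time: 26.2
tool_pos: [0.594, 0.2342, 0.0365]
orientation: [-3.142, -0.0, -0.0]
force: [-0.8, -0.1, 1.2]
gripper_width: 0.543
grasp_force: 20.0
```

Emit:
servo_tool(
  targets=[
    {"x": 0,"y": 0,"z": -0.5,"wx": 0,"wy": 0,"wz": 0,"hand": 0.55},
    {"x": 0,"y": 0,"z": -0.5,"wx": 0,"wy": 0,"wz": 0,"hand": 0.8},
    {"x": 0,"y": 0,"z": -0.5,"wx": 0,"wy": 0,"wz": 0,"hand": 0.8},
    {"x": 0,"y": 0,"z": -0.5,"wx": 0,"wy": 0,"wz": 0,"hand": 0.8},
    {"x": 0,"y": 0,"z": -0.5,"wx": 0,"wy": 0,"wz": 0,"hand": 0.8},
  ],
)

```text
time: 26.82
tool_pos: [0.5938, 0.2341, 0.0356]
orientation: [-3.142, -0.0, -0.0]
force: [-0.4, 0.4, -0.1]
gripper_width: 0.795
grasp_force: 0.0
```

Emit:
servo_tool(
  targets=[
    {"x": 0,"y": 0,"z": 10,"wx": 0,"wy": 0,"wz": 0,"hand": 0.8},
    {"x": 0,"y": 0,"z": 50,"wx": 0,"wy": 0,"wz": 0,"hand": 0.8},
    {"x": 0,"y": 0,"z": 100,"wx": 0,"wy": 0,"wz": 0,"hand": 0.8},
    {"x": 0,"y": 0,"z": 150,"wx": 0,"wy": 0,"wz": 0,"hand": 0.8},
    {"x": -20,"y": 50,"z": 170,"wx": 0,"wy": 0,"wz": 0,"hand": 0.8},
  ],
)

```text
time: 27.45
tool_pos: [0.5767, 0.2831, 0.2115]
orientation: [-3.139, -0.008, -0.005]
force: [0.3, 1.4, -1.1]
gripper_width: 0.801
grasp_force: 0.0
```

Emit:
servo_tool(
  targets=[
    {"x": -40,"y": 50,"z": 0,"wx": 0,"wy": 0,"wz": 0,"hand": 0.8},
    {"x": -80,"y": 95,"z": 0,"wx": 0,"wy": 0,"wz": 0,"hand": 0.8},
    {"x": -120,"y": 140,"z": 0,"wx": 0,"wy": 0,"wz": 0,"hand": 0.8},
    {"x": -160,"y": 185,"z": 0,"wx": 0,"wy": 0,"wz": 0,"hand": 0.8},
    {"x": -160,"y": 185,"z": 0,"wx": 0,"wy": 0,"wz": 0,"hand": 0.8},
  ],
)

```text
time: 28.08
tool_pos: [0.4111, 0.4718, 0.2066]
orientation: [-3.14, -0.0, 0.005]
force: [-0.2, 0.1, 0.7]
gripper_width: 0.796
grasp_force: 0.0
```

```bash
python3 - <<'E'
from cell import sensors, vision
from h import *
c=vision.capture("scene");cv2.imwrite("pics/s3.png",c["image"][:,:,::-1])
c=vision.capture("top");P=cloud(c);ok=c["range_z"]>0
cv2.imwrite("pics/t3.png",cv2.resize(c["image"][220:345,170:280,::-1],(528,600),interpolation=cv2.INTER_CUBIC))
for n,x,y,h in[("slim",.502,.2345,.101),("wide",.594,.234,.073),("sq",.593,.142,.095),("flat",.5015,.1427,.091),("oslim",.4571,-.3046,.082),("ojar",.4559,-.1865,.06)]:
    r=np.hypot(P[...,0]-x,P[...,1]-y);k=P[ok&(r<.045)&(abs(P[...,2]-h)<.005)]
    (a,b),R=cv2.minEnclosingCircle(k[:,:2].astype(np.float32));print(n,round((a-x)*1e3,1),round((b-y)*1e3,1),R,"z",np.median(k[:,2]),"want",h)
E
```

```text
slim -0.5 0.9 0.014004239812493324 z 0.10091814906867941 want 0.101
wide 0.4 1.5 0.02617058902978897 z 0.0732368062984109 want 0.073
sq -0.0 0.8 0.012605159543454647 z 0.0949471248873131 want 0.095
flat -0.6 0.7 0.012292951345443726 z 0.09072051541039067 want 0.091
oslim 0.2 -0.4 0.012360936962068081 z 0.08104194865809411 want 0.082
ojar -0.3 0.1 0.026125194504857063 z 0.059354413130655814 want 0.06
```

View pics/s3.png

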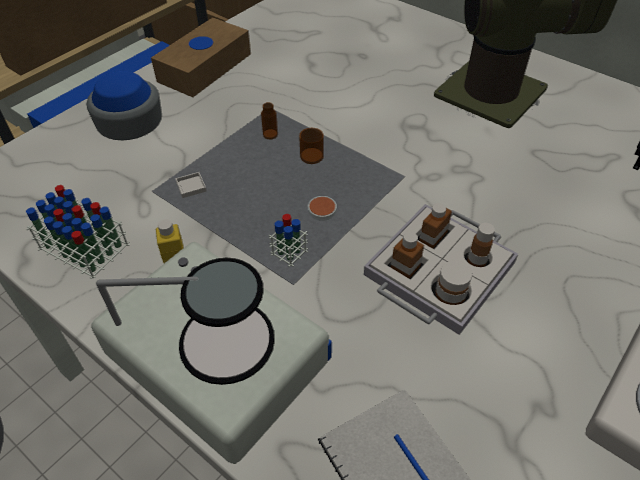

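View pics/t3.png

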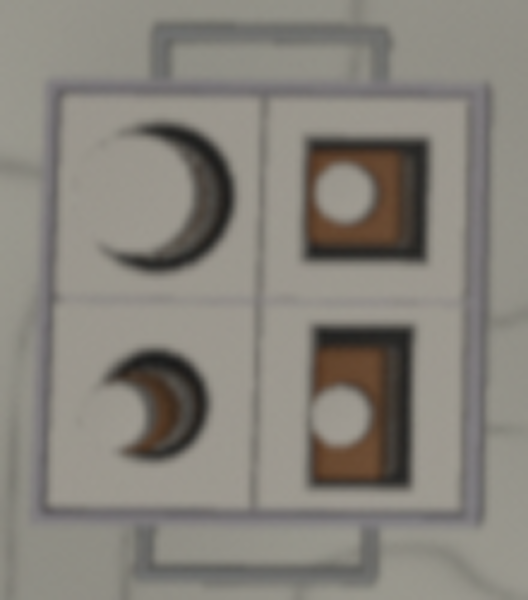

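All four bottles are seated on their pocket floors, within 2 mm of centre, and the open bottle (269,120) and open jar (312,146) have not moved. I'm handing in.

```bash
python3 -c "
from cell import job
print(job.hand_in())"
```

```text
the job is handed in; nothing more can be done
None
```

All four closed bottles stand upright on the floors of their matching pockets, within about 2 mm of centre by the last camera check. The open bottle and open jar have not moved, and the job was handed in at about 28 s; the hand-in gave no verdict.

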